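# Release the latched key on the drying-rack switch box

### The arm

A 6-joint arm with a two-finger parallel gripper is mounted at the origin on a cart in front of the work surface, level with it; the furniture and walls round the work are solid. World frame = base frame: x ahead of the robot, y to its left, z up, the work surface at z = 0. Lengths are in m, angles in rad, forces in N, time in s.
With the tool pointing down it reaches from about 0.35 to 0.975 m from the base axis. Payload 4.9 kg.
Tool frame: the origin (TCP) lies at the very end of the fingers, on their centre line; the grasp point (between the pads) lies 19 mm behind it; z points along the fingers, x is the direction in which the jaws open and shut, and the axes are right-handed (so a half turn about z gives the same grasp; the last joint's range is limited). The gripper opens to 85 mm and grips with 20 to 120 N. Pads are 22 mm wide; open, the fingers measure 114 mm over their backs; the gripper's body (76 mm by 85 mm) begins 54 mm behind the grasp point. The pads swing forward as they close: fully open they stand 13 mm farther back than shut.
Start: joints at [1.202, 0.053, 1.613, -0, 1.476, -0.119], TCP at [0.154, 0.606, 0.231] pointing down, gripper open.
Joint ranges: [-3.01, 3.01], [-1.01, 2.22], [0.06, 2.58], [-1.02, 4.17], [0.09, 2.62], [-3.14, 3.14]. Speed limits (rad/s): [2.57, 2.57, 3.14, 3.14, 3.14, 3.14].

### API

Orientations are given as a rotation vector (axis times angle).
In Python, from station import ctrl gives the robot as it stands.
- The arm moves only by the shell command python3 -m handwheel 'ROWS' [OPENING] [FORCE]. ROWS is a JSON object of lists of equal length, an entry for each row: "offset": the shift along the world's x, y, z in units of 40 mm (1.0 is 40 mm), a list of three; "roll": the turn about the world's z in units of 6 degrees (1.0 is 6 degrees). A call has exactly 10 rows; each row is the pose to reach, as a shift and turn from the pose commanded when the call began; what a row does not reach only later rows make up. A row lasts 1/10 s, in which the tool goes at most 50 mm and 8.59 degrees, less where a joint would pass 70% of its speed; a pose out of reach is approached as far as the arm can. A call with a gripper value outside its range is refused whole. OPENING is the finger opening in mm, from 0 to 85.4, set as the call begins (- or left out, the last holds). The fingers move at their own pace and stop on an object; FORCE is the grip in N (left out, the last holds). Time passes only in rows, so rows that repeat a pose let the fingers close, or fill a call up. It gives the time, the measured TCP pose, the force and the opening at its end, in the units of the state.
- ctrl.get_obs(): the state, without advancing time (a new reading comes with each control period).
- ctrl.get_image(name): name is "scene" or "top"; returns a dict with "img" (420x560x3 uint8, red, green, blue), "fx", "fy", "cx", "cy" (pixels), "k1" (the pictures are not rectified: a ray, as slopes to the right and down, at radius r is drawn at 1 + k1 r^2 times it, then the intrinsics apply), "T" (4x4, takes a point from camera to world coordinates). Camera axes: x right, y down, z forward; pixel columns grow to the right and rows downward; lengths in m; the calibration is good to about 2 mm. A picture is of the moment at which its call begins. There is no depth.
- ctrl.finish_job(): hands the job in, once; it reports no verdict.
The state is a dict: "t": time; "q": joint angles; "dq": joint speeds; "effort": joint torques, N m; "tool_pos": TCP position; "tool_rot": TCP orientation; "contact_force": force on the tool from outside, world axes, zero at the start; "wrist_torque": the same for the moment, N m; "opening": finger opening in m.
Only numpy, scipy, OpenCV 4.12 (cv2) and the standard library are available. Lean on these libraries where they do the work, as an engineer would, in place of code of your own. Each camera call takes 0.05 s, during which the arm holds its last target.

### The job

One of the four keys on the grey switch box of the drying racks has been left latched down. With closed fingertips tap each key lightly, one after the other from the left end of the row to the right (as seen from the robot): no key that is up may be pushed in as far as half its travel, and the latched one must not let go yet. Only after all four taps, press the latched key right down and let it spring up, so that all four keys stand up; grasp nothing, and leave the things around the box where they are.

Things in the scene. Friction and masses are not known exactly. Their poses are not given: they have to be found in the camera images.
- switch_box: grey painted switch box, fixed, 140 (x) x 250 (y) x 50 mm high. Origin: centre of its underside, on the bench; z up, +y along the key row to the robot's left, +x away from the robot. Keys stand at x = -25 mm (nearer the robot), y = +81, +27, -27 and -81 mm, each in a frame 4 mm high. Behind them lie a rubber rib and a test tile.
- key_a: one of four identical flat black keys in a row on the box, 40 x 34 mm on top (letters sit in a different order each time). Origin: centre of its top face, axes as the box. It moves only straight down, 12 mm at most. Exactly one key starts latched. Top above the bench: up 72 mm, latched 64 mm, fully pressed 60 mm. See key_b for how it feels
- key_b: another of the four identical keys. A key that is up gives way from 2 N on, 0.7 N more per mm, and springs back as the finger leaves. The latched key feels solid up to about 7.6 N, then gives 1 mm per further 0.7 N; it lets go once pushed 2.5 mm or more below its latched height (about 9.5 N; the stop is 4 mm below, at 10.4 N) and springs up as the finger leaves
- key_c: another of the four identical keys, see key_a and key_b. A touch of more than 0.5 N for 0.04 s counts as a tap
- key_d: another of the four identical keys, see key_a and key_b
- rubber_rib: flat reddish half-moon rubber rib, 52 x 96 x 9 mm, lying on the box's top behind the keys; origin: centre of its underside; a bystander, to be left where it is
- maker_stamp: turned wooden stamp, 27 mm across, 61 mm tall, standing on the bench by the right end of the box; origin: centre of its underside; a bystander, to be left where it is
- test_tile: fired clay test tile, 72 x 40 x 9 mm, lying on the box's top behind the keys; origin: centre of its underside; a bystander, to be left where it is
- glaze_jar_2: small jar with reddish brown contents and black lid, 58 mm across, 73 mm tall, behind the box; origin: centre of its underside; a bystander, to be left where it is
- glaze_jar_3: small jar with cream contents and black lid, 58 mm across, 73 mm tall, behind the box; origin: centre of its underside; a bystander, to be left where it is
- water_cup: white enamel cup with blue rim, 72 mm across, 64 mm tall, behind the box; origin: centre of its underside; a bystander, to be left where it is

How it is judged:
On the way, in this order (a step that is already met when the one before it is completed fails the run):
1. the leftmost key (counting from the left) is tapped with the fingertips (more than 0.5 N) (((y of key_a in the frame of switch_box between 0.054 and 0.2 m and contact force between the fingers and key_a above 0.5 N) or (y of key_b in the frame of switch_box between 0.054 and 0.2 m and contact force between the fingers and key_b above 0.5 N) or (y of key_c in the frame of switch_box between 0.054 and 0.2 m and contact force between the fingers and key_c above 0.5 N) or (y of key_d in the frame of switch_box between 0.054 and 0.2 m and contact force between the fingers and key_d above 0.5 N))), for 0.04 s.
2. the second key (counting from the left) is tapped with the fingertips (more than 0.5 N) (((y of key_a in the frame of switch_box between 0 and 0.054 m and contact force between the fingers and key_a above 0.5 N) or (y of key_b in the frame of switch_box between 0 and 0.054 m and contact force between the fingers and key_b above 0.5 N) or (y of key_c in the frame of switch_box between 0 and 0.054 m and contact force between the fingers and key_c above 0.5 N) or (y of key_d in the frame of switch_box between 0 and 0.054 m and contact force between the fingers and key_d above 0.5 N))), for 0.04 s.
3. the third key (counting from the left) is tapped with the fingertips (more than 0.5 N) (((y of key_a in the frame of switch_box between -0.054 and 0 m and contact force between the fingers and key_a above 0.5 N) or (y of key_b in the frame of switch_box between -0.054 and 0 m and contact force between the fingers and key_b above 0.5 N) or (y of key_c in the frame of switch_box between -0.054 and 0 m and contact force between the fingers and key_c above 0.5 N) or (y of key_d in the frame of switch_box between -0.054 and 0 m and contact force between the fingers and key_d above 0.5 N))), for 0.04 s.
4. the rightmost key (counting from the left) is tapped with the fingertips (more than 0.5 N) (((y of key_a in the frame of switch_box between -0.2 and -0.054 m and contact force between the fingers and key_a above 0.5 N) or (y of key_b in the frame of switch_box between -0.2 and -0.054 m and contact force between the fingers and key_b above 0.5 N) or (y of key_c in the frame of switch_box between -0.2 and -0.054 m and contact force between the fingers and key_c above 0.5 N) or (y of key_d in the frame of switch_box between -0.2 and -0.054 m and contact force between the fingers and key_d above 0.5 N))), for 0.04 s.
5. the latched key, pressed, has let go and stands up level with the others (within 3 mm) (z of each of key_a, key_b, key_c, key_d in the frame of switch_box above 0.069 m), for 0.1 s.
At the end, for the whole second after the job is handed in: all four keys stand up, each within 3 mm of its full height (72 mm above the bench), and every bystander is within 20 mm of where it stood (all of step 5 and distance of each of glaze_jar_2, glaze_jar_3, water_cup, rubber_rib, maker_stamp, test_tile from where it was at the start of the episode below 0.02 m); the robot touches nothing.
It fails at once if a key that was up is pushed in half its travel (6 mm) or more ((distance of key_a from where it was at the start of the episode above 0.006 m and z of key_a in the frame of switch_box below 0.066 m) or (distance of key_b from where it was at the start of the episode above 0.006 m and z of key_b in the frame of switch_box below 0.066 m) or (distance of key_c from where it was at the start of the episode above 0.006 m and z of key_c in the frame of switch_box below 0.066 m) or (distance of key_d from where it was at the start of the episode above 0.006 m and z of key_d in the frame of switch_box below 0.066 m)).
It fails at once if a bystander is moved or lifted by more than 20 mm (distance of any of glaze_jar_2, glaze_jar_3, water_cup, rubber_rib, maker_stamp, test_tile from where it was at the start of the episode above 0.02 m).
It also fails if it takes over 48 s, if anything falls off the work surface, if the arm or the gripper's body presses on something with over 40 N, if the wrist force passes 120 N, or if a joint passes its speed limit or range.

## Working session

There is one attempt and no reset: what is moved stays moved. The work goes in short steps, Python scripts to look and compute and a shell command to move; the robot and the scene stay as the last step left them, time stands still between calls to the robot, and variables do not carry over. Pictures are saved under pics/ and viewed, and the job is handed in when it is done.

```bash
mkdir -p pics; ls; python3 - <<'E'
from station import ctrl
import cv2,json
import numpy as np
o=ctrl.get_obs();print(o)
for n in("scene","top"):
    d=ctrl.get_image(n);cv2.imwrite(f"pics/{n}0.png",d["img"][:,:,::-1])
    np.savez(f"{n}0.npz",**d)
    print(n,{k:d[k] for k in("fx","fy","cx","cy","k1")});print(d["T"])
E
```

```text
pics
{'t': 0.0, 'q': array([ 1.20199409e+00,  5.33375920e-02,  1.61426799e+00,  4.56066366e-05,
        1.47595491e+00, -1.19014371e-01]), 'dq': array([-8.61651817e-04, -1.06488260e-03, -1.21680667e-03,  7.42893837e-05,
       -2.11657818e-03, -1.05789958e-03]), 'effort': array([-2.35496473e-04, -3.93695605e+01, -3.70167160e+01, -2.11681827e-04,
        6.94980263e-03, -9.62461087e-06]), 'tool_pos': array([0.15427793, 0.60504264, 0.23009048]), 'tool_rot': array([ 2.48009533,  1.92681007, -0.00268478]), 'contact_force': array([-0.15820231,  0.42190873,  0.59519141]), 'wrist_torque': array([-0.03640776,  0.01029226, -0.01845624]), 'opening': 0.08513271139096755}
scene {'fx': 512.6131197949791, 'fy': 512.6131197949791, 'cx': 283.7931732167731, 'cy': 209.760829923408, 'k1': 0.005461488339224817}
[[ 0.81332561 -0.3655162   0.45265811  0.14591684]
 [-0.58180409 -0.50783758  0.63529914 -0.79804503]
 [-0.00233533 -0.78006339 -0.62569613  0.70519317]
 [ 0.          0.          0.          1.        ]]
top {'fx': 513.7800012805269, 'fy': 513.7800012805269, 'cx': 273.23151056701545, 'cy': 216.40110560451365, 'k1': -0.01613003592786003}
[[ 2.55749780e-02 -9.85997256e-01  1.64788748e-01  4.46500510e-01]
 [-9.99672740e-01 -2.51298399e-02  4.78585568e-03 -1.56349841e-01]
 [-5.77725732e-04 -1.64857217e-01 -9.86317274e-01  9.63782931e-01]
 [ 0.00000000e+00  0.00000000e+00  0.00000000e+00  1.00000000e+00]]
```

View pics/scene0.png

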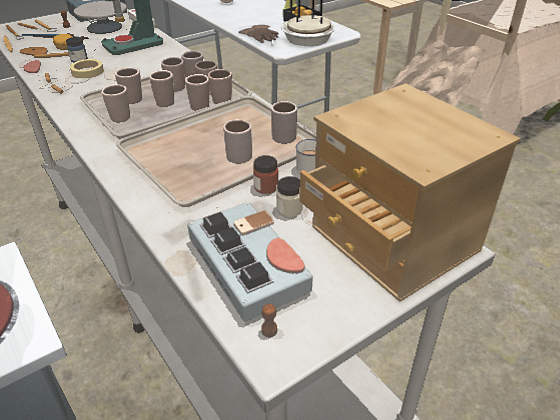

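View pics/top0.png

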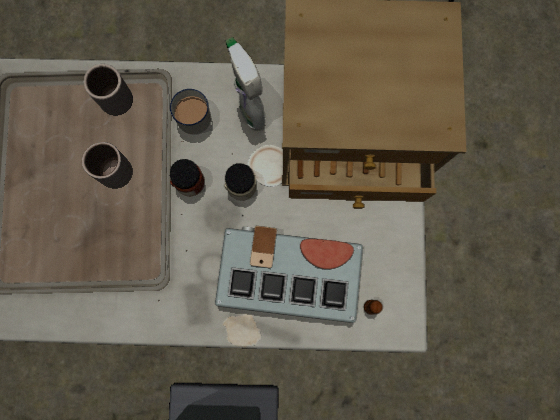

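The overview shows the grey box and its four keys, at about (242,283), (273,287), (305,290) and (335,294) in the top image. I'll enlarge it to measure.

```bash
python3 - <<'E'
import cv2
a=cv2.imread("pics/top0.png")[215:335,205:395];cv2.imwrite("pics/topz.png",cv2.resize(a,None,fx=4,fy=4,interpolation=cv2.INTER_CUBIC))
a=cv2.imread("pics/scene0.png")[195:325,180:325];cv2.imwrite("pics/scz.png",cv2.resize(a,None,fx=4,fy=4,interpolation=cv2.INTER_CUBIC))
E
```

```text
(no output)
```

View pics/topz.png

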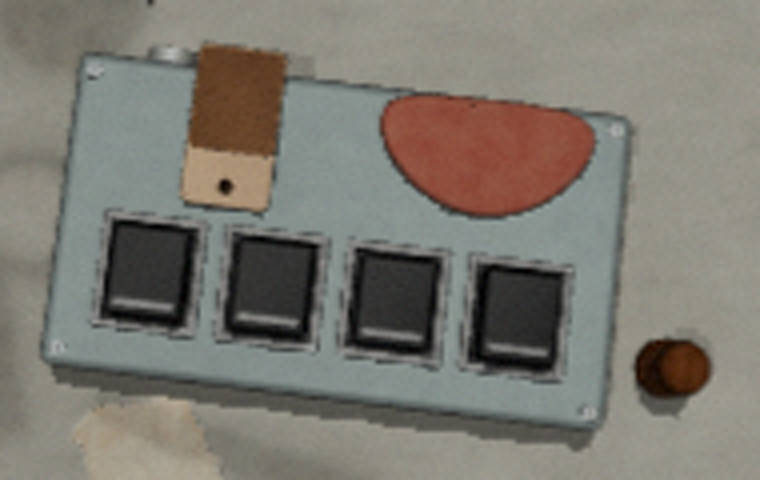

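View pics/scz.png

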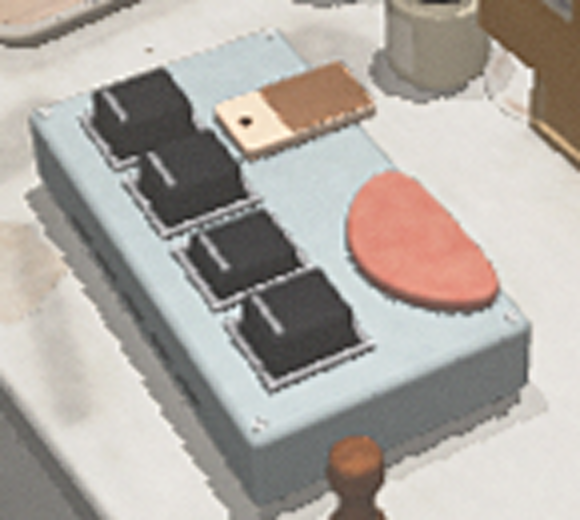

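```bash
cat >h.py <<'E'
import numpy as np,cv2
def proj(n,P):
    d=np.load(n+"0.npz");T=np.linalg.inv(d["T"]);p=(T[:3,:3]@np.atleast_2d(P).T).T+T[:3,3]
    u=p[:,:2]/p[:,2:];u=u*(1+float(d["k1"])*(u**2).sum(1,keepdims=True))
    return u*[d["fx"],d["fy"]]+[d["cx"],d["cy"]]
def world(b,l):
    c,s=np.cos(b[2]),np.sin(b[2]);l=np.atleast_2d(l)
    return np.c_[b[0]+c*l[:,0]-s*l[:,1],b[1]+s*l[:,0]+c*l[:,1],l[:,2]]
E
python3 - <<'E'
from h import *
from scipy.optimize import least_squares
px=(np.array([(84,55),(630,117),(603,428),(44,358)])+.5)/4-.5+[205,215]
ps=(np.array([(278,28),(528,325),(252,450),(32,112)])+.5)/4-.5+[180,195]
L=np.array([(.07,.125,.05),(.07,-.125,.05),(-.07,-.125,.05),(-.07,.125,.05)])
sol={}
for nm in(("top",),("scene",),("top","scene")):
    f=lambda b:np.concatenate([(proj(n,world(b,L))-(px if n=="top" else ps)).ravel() for n in nm])
    r=least_squares(f,[.55,-.15,0]);print(nm,r.x,f(r.x).round(1))
b=r.x
np.save("box.npy",b)
ys=[.081,.027,-.027,-.081]
K=np.array([(-.025,y,.072) for y in ys]);print(world(b,K).round(4))
im={n:cv2.resize(cv2.imread(f"pics/{n}0.png"),None,fx=4,fy=4,interpolation=cv2.INTER_CUBIC) for n in("top","scene")}
for n in im:
  for y in ys:
    for z,c in((.072,(0,255,0)),(.064,(0,0,255))):
      q=proj(n,world(b,[(-.025+sx*.02,y+sy*.017,z) for sx,sy in((1,1),(1,-1),(-1,-1),(-1,1))]))
      cv2.polylines(im[n],[((q+.5)*4).astype(int)],True,c,1)
cv2.imwrite("pics/ot.png",im["top"][860:1340,820:1580]);cv2.imwrite("pics/os.png",im["scene"][780:1300,720:1300])
E
```

```text
('top',) [ 0.49661265 -0.1834774  -0.09204004] [-0.8 -1.5  1.3 -0.7  0.9  0.8 -1.4  1.2]
('scene',) [ 0.49658023 -0.18387235 -0.1025843 ] [ 0.3 -0.8  1.8  0.5 -0.9 -0.1 -1.3 -0.3]
('top', 'scene') [ 0.49658423 -0.18359951 -0.09657301] [-0.5 -1.7  1.5 -0.4  0.7  1.1 -1.4  0.9 -0.2 -0.8  2.   0.1 -0.4 -0.2
 -1.7 -0.1]
[[ 0.4795 -0.1006  0.072 ]
 [ 0.4743 -0.1543  0.072 ]
 [ 0.4691 -0.2081  0.072 ]
 [ 0.4639 -0.2618  0.072 ]]
```

View pics/os.png

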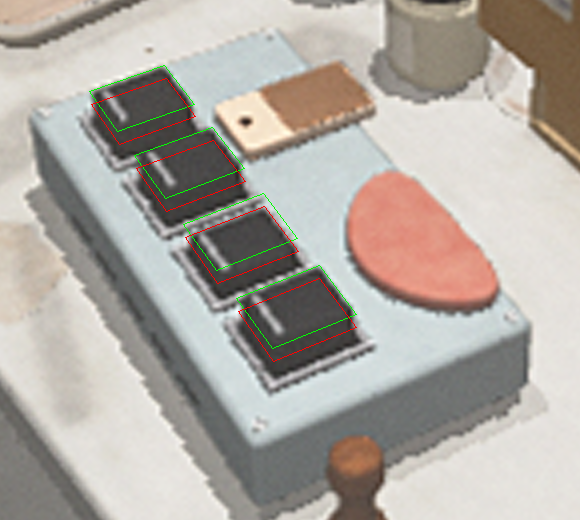

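View pics/ot.png

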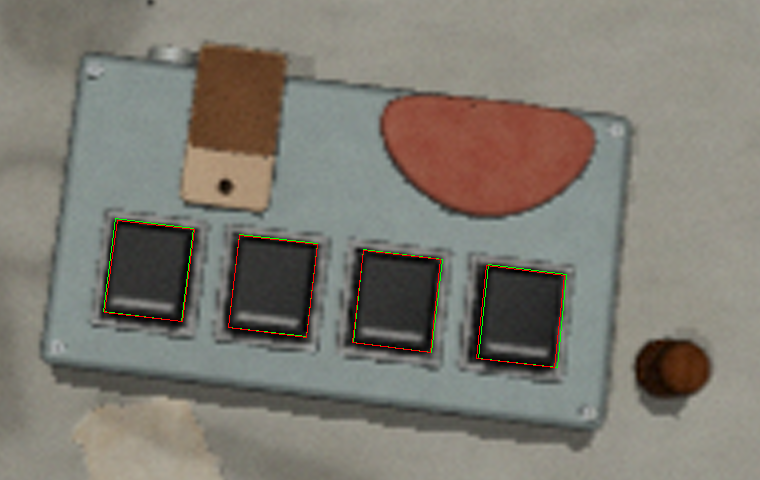

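Key 3 from the left, at zoomed (240,240), matches the red latched outline. The others match the green up outlines. Next I'll work out the move and the roll.

```bash
python3 - <<'E'
from h import *
from scipy.spatial.transform import Rotation as R
m=R.from_rotvec([2.48009533,1.92681007,-.00268478]).as_matrix();print(m.round(3))
a=np.degrees(np.arctan2(m[1,0],m[0,0]));print(a,"box yaw",np.degrees(-.0966))
b=np.load("box.npy")
for y in(.081,.027,-.027,-.081):
    p=world(b,(-.025,y,.072))[0];print(p.round(4),((p-[.1543,.605,.230])/.04).round(3))
for t in (a-360,a,a-180,a+180): print("roll units to align",(-5.53-t)/6)
E
```

```text
[[ 0.247  0.969 -0.001]
 [ 0.969 -0.247 -0.002]
 [-0.002 -0.    -1.   ]]
75.68797518127684 box yaw -5.534772300963753
[ 0.4795 -0.1006  0.072 ] [  8.13  -17.639  -3.95 ]
[ 0.4743 -0.1543  0.072 ] [  8.    -18.983  -3.95 ]
[ 0.4691 -0.2081  0.072 ] [  7.87  -20.327  -3.95 ]
[ 0.4639 -0.2618  0.072 ] [  7.74 -21.67  -3.95]
roll units to align 46.46367080312053
roll units to align -13.536329196879473
roll units to align 16.463670803120525
roll units to align -43.53632919687947
```

```bash
python3 -m handwheel '{"offset":[[0.4,-0.9,0],[0.8,-1.8,0],[1.2,-2.7,0],[1.6,-3.5,0],[2.0,-4.4,0],[2.4,-5.3,0],[2.8,-6.2,0],[3.2,-7.0,0],[3.65,-7.9,0],[4.06,-8.8,0]],"roll":[-0.7,-1.4,-2.1,-2.8,-3.4,-4.1,-4.8,-5.4,-6.1,-6.8]}' 0 20
```

```text
t: 1.1
tool_pos: [0.317, 0.2521, 0.2309]
tool_rot: [2.998, 0.938, -0.0]
contact_force: [0.9, 0.5, 0.2]
opening: 0.0002
```

```bash
python3 -m handwheel '{"offset":[[0.5,-1.0,0],[1.0,-2.1,0],[1.5,-3.2,-0.2],[2.0,-4.3,-0.6],[2.5,-5.4,-1.0],[3.0,-6.5,-1.5],[3.5,-7.5,-2.0],[3.8,-8.3,-2.5],[4.07,-8.82,-3.0],[4.07,-8.82,-3.4]],"roll":[-0.8,-1.6,-2.4,-3.2,-4.0,-4.8,-5.6,-6.2,-6.74,-6.74]}'
python3 - <<'E'
from station import ctrl;import cv2
for n in("scene",):
    d=ctrl.get_image(n);a=d["img"][195:325,180:325,::-1];cv2.imwrite("pics/s1.png",cv2.resize(a,None,fx=4,fy=4,interpolation=cv2.INTER_CUBIC))
o=ctrl.get_obs();print(o["t"],o["tool_pos"],o["tool_rot"],o["contact_force"])
E
```

```text
t: 2.1
tool_pos: [0.4799, -0.1017, 0.0938]
tool_rot: [3.137, -0.159, -0.002]
contact_force: [-0.7, 0.1, -0.2]
opening: 0.0002
2.15 [ 0.47751981 -0.09984702  0.09080782] [-3.1356733   0.15642498  0.01010552] [-2.03810871  0.87969114 -2.22686482]
```

View pics/s1.png

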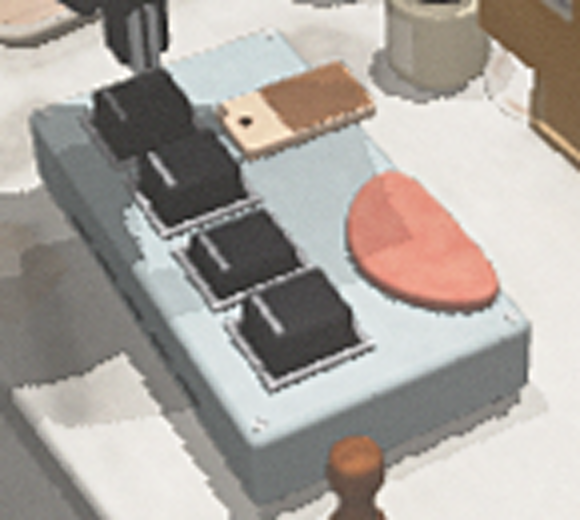

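The closed tip hovers over the leftmost key. I'll lower it a little and let it settle.

```bash
python3 -m handwheel '{"offset":[[0,0,0],[0,0,-0.1],[0,0,-0.2],[0,0,-0.3],[0,0,-0.3],[0,0,-0.3],[0,0,-0.3],[0,0,-0.3],[0,0,-0.3],[0,0,-0.3]],"roll":[0,0,0,0,0,0,0,0,0,0]}'
python3 - <<'E'
from station import ctrl
o=ctrl.get_obs();print(o["t"],o["tool_pos"],o["contact_force"])
E
```

```text
t: 3.15
tool_pos: [0.4798, -0.0992, 0.0834]
tool_rot: [3.138, -0.152, 0.0]
contact_force: [-0.3, -0.6, 0.5]
opening: -0.0002
3.15 [ 0.47975289 -0.09923875  0.08338441] [-0.33456256 -0.59910307  0.46934168]
```

```bash
python3 -m handwheel '{"offset":[[0,0,-0.1],[0,0,-0.18],[0,0,-0.24],[0,0,-0.26],[0,0,-0.28],[0,0,-0.3],[0,0,-0.3],[0,0,-0.3],[0,0,-0.3],[0,0,-0.3]],"roll":[0,0,0,0,0,0,0,0,0,0]}'
python3 - <<'E'
from station import ctrl
o=ctrl.get_obs();print(o["t"],o["tool_pos"],o["contact_force"])
E
```

```text
t: 4.15
tool_pos: [0.4797, -0.0992, 0.0714]
tool_rot: [3.138, -0.152, -0.0]
contact_force: [-2.0, 0.8, 2.7]
opening: 0.0001
4.15 [ 0.47969112 -0.09921607  0.07139397] [-1.96371027  0.75386798  2.67581541]
```

```bash
python3 -m handwheel '{"offset":[[0,0,-0.03],[0,0,-0.04],[0,0,-0.04],[0,0,-0.04],[0,0,-0.04],[0,0,-0.04],[0,0,-0.04],[0,0,-0.04],[0,0,-0.04],[0,0,-0.04]],"roll":[0,0,0,0,0,0,0,0,0,0]}'
python3 - <<'E'
from station import ctrl
o=ctrl.get_obs();print(o["t"],o["tool_pos"],o["contact_force"])
d=ctrl.get_image("scene")
import cv2;a=d["img"][195:325,180:325,::-1];cv2.imwrite("pics/s2.png",cv2.resize(a,None,fx=4,fy=4,interpolation=cv2.INTER_CUBIC))
o=ctrl.get_obs();print(o["t"],o["tool_pos"],o["contact_force"])
E
```

```text
t: 5.15
tool_pos: [0.4798, -0.0993, 0.0698]
tool_rot: [3.138, -0.152, 0.001]
contact_force: [-1.1, 0.3, 4.8]
opening: 0.0003
5.15 [ 0.47984737 -0.09926522  0.06980065] [-1.08726782  0.30754758  4.83686747]
5.2 [ 0.47984377 -0.09928667  0.06979716] [-0.71542979  0.44035675  2.6965928 ]
```

View pics/s2.png

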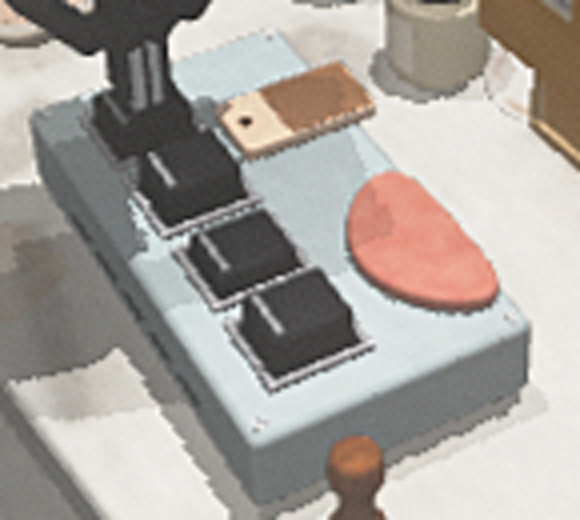

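The tip is pressed lightly, about 2 mm in, on key 1 with a clear force, so the tap counts. Now up and over to key 2.

```bash
python3 -m handwheel '{"offset":[[0,0,0.2],[0,0,0.5],[-0.03,-0.3,0.5],[-0.06,-0.7,0.5],[-0.1,-1.1,0.5],[-0.13,-1.36,0.5],[-0.13,-1.36,0.4],[-0.13,-1.36,0.3],[-0.13,-1.36,0.2],[-0.13,-1.36,0.2]],"roll":[0,0,0,0,0,0,0,0,0,0]}'
python3 -m handwheel '{"offset":[[0,0,-0.04],[0,0,-0.1],[0,0,-0.14],[0,0,-0.17],[0,0,-0.19],[0,0,-0.2],[0,0,-0.2],[0,0,-0.2],[0,0,-0.2],[0,0,-0.2]],"roll":[0,0,0,0,0,0,0,0,0,0]}'
python3 - <<'E'
from station import ctrl
o=ctrl.get_obs();print(o["t"],o["tool_pos"],o["contact_force"])
E
```

```text
t: 6.2
tool_pos: [0.4738, -0.1528, 0.0765]
tool_rot: [-3.137, 0.151, 0.003]
contact_force: [-1.0, 0.3, 0.5]
opening: 0.0001
t: 7.2
tool_pos: [0.4746, -0.1535, 0.0698]
tool_rot: [-3.138, 0.152, -0.0]
contact_force: [-0.4, 3.3, 3.6]
opening: -0.0001
7.2 [ 0.47455727 -0.15348756  0.06978339] [-0.3753678   3.25793217  3.57986672]
```

```bash
python3 -m handwheel '{"offset":[[0,0,0.2],[0,0,0.5],[-0.03,-0.3,0.5],[-0.06,-0.7,0.5],[-0.1,-1.1,0.5],[-0.13,-1.36,0.5],[-0.13,-1.36,0.4],[-0.13,-1.36,0.3],[-0.13,-1.36,0.2],[-0.13,-1.36,0.2]],"roll":[0,0,0,0,0,0,0,0,0,0]}'
python3 -m handwheel '{"offset":[[0,0,-0.06],[0,0,-0.14],[0,0,-0.2],[0,0,-0.25],[0,0,-0.29],[0,0,-0.32],[0,0,-0.34],[0,0,-0.35],[0,0,-0.35],[0,0,-0.35]],"roll":[0,0,0,0,0,0,0,0,0,0]}'
python3 - <<'E'
from station import ctrl
o=ctrl.get_obs();print(o["t"],o["tool_pos"],o["contact_force"])
E
```

```text
t: 8.2
tool_pos: [0.4686, -0.2072, 0.0764]
tool_rot: [-3.137, 0.151, 0.003]
contact_force: [0.4, -0.1, -0.1]
opening: -0.0001
t: 9.2
tool_pos: [0.4694, -0.2081, 0.0641]
tool_rot: [3.138, -0.152, -0.0]
contact_force: [-1.7, 2.2, 4.8]
opening: 0.0001
9.2 [ 0.46935057 -0.20805241  0.06411801] [-1.65870667  2.15834913  4.84894605]
```

```bash
python3 -m handwheel '{"offset":[[0,0,-0.005],[0,0,-0.005],[0,0,-0.005],[0,0,-0.005],[0,0,-0.005],[0,0,-0.005],[0,0,-0.005],[0,0,-0.005],[0,0,-0.005],[0,0,-0.005]],"roll":[0,0,0,0,0,0,0,0,0,0]}'
```

```text
t: 10.2
tool_pos: [0.4693, -0.208, 0.0641]
tool_rot: [-3.138, 0.152, 0.0]
contact_force: [-3.7, 1.7, 6.5]
opening: 0.0002
```

Key 3 feels solid at 64 mm with 5–6 N, so it is the latched one and it still holds. Next is key 4.

```bash
python3 -m handwheel '{"offset":[[0,0,0.3],[0,0,0.65],[-0.03,-0.3,0.65],[-0.06,-0.7,0.65],[-0.1,-1.1,0.65],[-0.13,-1.35,0.65],[-0.13,-1.35,0.55],[-0.13,-1.35,0.45],[-0.13,-1.35,0.355],[-0.13,-1.35,0.355]],"roll":[0,0,0,0,0,0,0,0,0,0]}'
python3 -m handwheel '{"offset":[[0,0,-0.04],[0,0,-0.1],[0,0,-0.14],[0,0,-0.17],[0,0,-0.19],[0,0,-0.2],[0,0,-0.2],[0,0,-0.2],[0,0,-0.2],[0,0,-0.2]],"roll":[0,0,0,0,0,0,0,0,0,0]}'
python3 - <<'E'
from station import ctrl
o=ctrl.get_obs();print(o["t"],o["tool_pos"],o["contact_force"])
d=ctrl.get_image("scene")
import cv2;a=d["img"][195:325,180:325,::-1];cv2.imwrite("pics/s3.png",cv2.resize(a,None,fx=4,fy=4,interpolation=cv2.INTER_CUBIC))
o=ctrl.get_obs();print(o["t"],o["tool_pos"],o["contact_force"])
E
```

```text
t: 11.2
tool_pos: [0.4635, -0.2611, 0.0764]
tool_rot: [-3.137, 0.151, 0.003]
contact_force: [-0.1, 0.6, -0.2]
opening: 0.0002
t: 12.2
tool_pos: [0.4642, -0.2619, 0.0698]
tool_rot: [-3.138, 0.152, -0.0]
contact_force: [-0.3, 2.8, 4.1]
opening: -0.0003
12.2 [ 0.46419877 -0.26187046  0.06978161] [-0.32654141  2.75632743  4.09580004]
12.25 [ 0.46420042 -0.26187735  0.06977003] [-0.40262208  3.12585984  4.25779344]
```

View pics/s3.png

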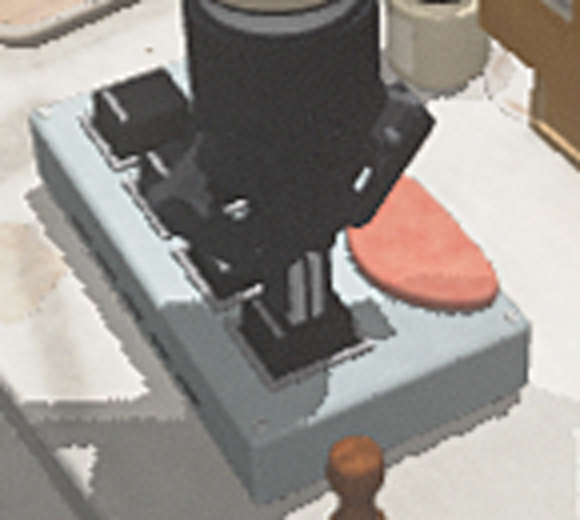

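Key 4 has been tapped, at about 2 mm in and 4 N. Back to key 3 for the full press.

```bash
python3 -m handwheel '{"offset":[[0,0,0.2],[0,0,0.5],[0.03,0.3,0.5],[0.06,0.7,0.5],[0.1,1.1,0.5],[0.13,1.35,0.5],[0.13,1.35,0.4],[0.13,1.35,0.3],[0.13,1.35,0.2],[0.13,1.35,0.2]],"roll":[0,0,0,0,0,0,0,0,0,0]}'
python3 -m handwheel '{"offset":[[0,0,-0.08],[0,0,-0.2],[0,0,-0.28],[0,0,-0.33],[0,0,-0.37],[0,0,-0.4],[0,0,-0.43],[0,0,-0.45],[0,0,-0.46],[0,0,-0.46]],"roll":[0,0,0,0,0,0,0,0,0,0]}'
python3 - <<'E'
from station import ctrl
o=ctrl.get_obs();print(o["t"],o["tool_pos"],o["contact_force"])
E
```

```text
t: 13.25
tool_pos: [0.4687, -0.208, 0.0766]
tool_rot: [-3.137, 0.153, 0.003]
contact_force: [0.2, 0.3, -0.1]
opening: 0.0
t: 14.25
tool_pos: [0.4691, -0.208, 0.0607]
tool_rot: [-3.137, 0.152, 0.003]
contact_force: [-5.8, 2.9, 9.8]
opening: 0.0001
14.25 [ 0.46907348 -0.20800284  0.06065683] [-5.78599143  2.85443698  9.75891864]
```

```bash
python3 -m handwheel '{"offset":[[0,0,-0.02],[0,0,-0.03],[0,0,-0.03],[0,0,-0.03],[0,0,-0.03],[0,0,0.2],[0,0,0.6],[0,0,1.2],[0,0,1.8],[0,0,2.4]],"roll":[0,0,0,0,0,0,0,0,0,0]}'
python3 -m handwheel '{"offset":[[0,0,0.6],[-0.3,0.5,1.0],[-0.6,1.2,1.0],[-0.9,2.0,1.0],[-1.2,2.9,1.0],[-1.5,3.8,1.0],[-1.8,4.7,1.0],[-1.8,5.2,1.0],[-1.8,5.2,1.0],[-1.8,5.2,1.0]],"roll":[0,0,0,0,0,0,0,0,0,0]}'
python3 - <<'E'
from station import ctrl
import cv2
for n,(r,c) in {"scene":(slice(195,325),slice(180,325)),"top":(slice(215,335),slice(205,395))}.items():
    d=ctrl.get_image(n);a=d["img"][r,c,::-1];cv2.imwrite(f"pics/f_{n}.png",cv2.resize(a,None,fx=4,fy=4,interpolation=cv2.INTER_CUBIC))
o=ctrl.get_obs();print(o["t"],o["tool_pos"],o["contact_force"])
E
```

```text
t: 15.25
tool_pos: [0.4692, -0.208, 0.1561]
tool_rot: [3.138, -0.152, 0.0]
contact_force: [0.4, -0.5, 0.8]
opening: -0.0004
t: 16.25
tool_pos: [0.3974, -0.0001, 0.1954]
tool_rot: [3.137, -0.15, 0.001]
contact_force: [0.1, -0.7, 0.4]
opening: 0.0001
16.35 [ 0.39748719 -0.00077045  0.19532842] [-0.06832057  0.14014263 -0.16334041]
```

View pics/f_scene.png

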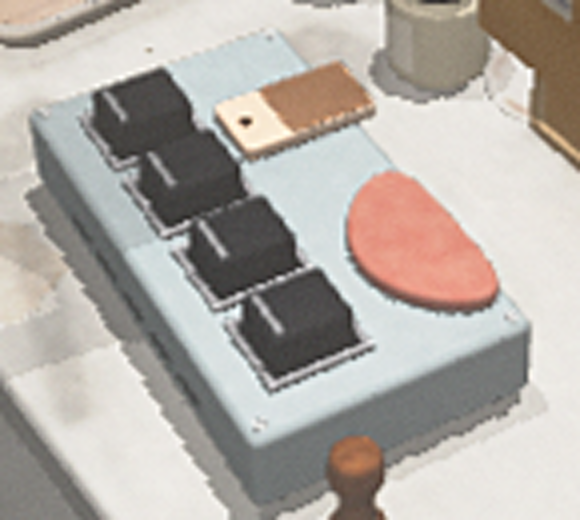

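View pics/f_top.png

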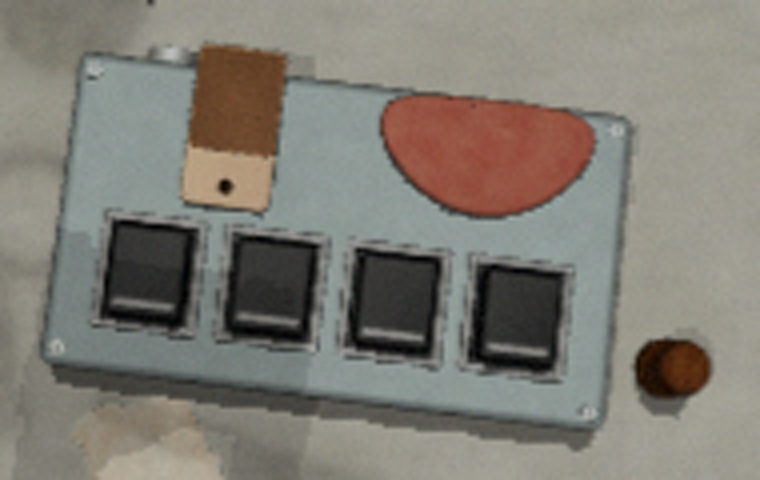

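Key 3 (zoomed 240,230) now stands level with the others. The tile, rib and stamp look unchanged and the robot is clear, so I'm handing in.

```bash
python3 -c "
from station import ctrl
print(ctrl.finish_job())"
```

```text
the job is handed in; nothing more can be done
None
```

The job is done and handed in at about 16.4 s of the 48 s allowed; no verdict was reported.

- **Taps:** I tapped all four keys with closed fingertips from left to right. The three keys that were up went in about 2 mm, with about 3–5 N measured. The third key felt solid at 64 mm with about 5–6.5 N, which matches the latched outline in the first picture, and it did not let go.
- **Press:** After the fourth tap I pressed the third key down. The last reading during the press was 60.7 mm at about 10 N, past the release point. I then went slightly deeper without taking a reading and lifted off.
- **Last checks:** The final pictures show all four keys standing level and the tile, rib and stamp where they were. The arm is clear of everything and the force reading is near zero. The jars and the cup were not in the final close-up pictures, except one jar partly, but the arm never went near them.
- **Odd readings:** Force readings vary by about 1–2 N from one to the next. There were also side forces of 2–6 N during some contacts, which had no visible effect.

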